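Set a plunge router's depth rod on the strip to be let in, and lock it

TASK

The router stands plunged on the new tube rack's blank, and the blue strip that is to be let in flush lies on its base under the depth rod. Push the depth rod down by its yellow knob until its foot just touches the strip, gently so that the acrylic is not marked, then press the red clamp lever all the way down to lock the rod there. Leave the strip where it lies with the rod resting on it, let go, and do not disturb anything else.

Things in the scene. Friction and masses are not known exactly. Their poses are not given: they have to be found in the camera images.
- router: Plunge router on a wooden board (240 x 150 x 22 mm), one fixed, firm assembly. Origin: centre of the board's underside, on the motor's axis; x along the board, z up. Round base 170 mm across, flat top face at z = 32 mm. Columns at x = +-62 (top z = 162 mm), black side grips out to x = +-137 at z = 107, green motor 72 mm across, top at z = 210. Depth rod upright at x = 0, y = -60, in a grey clamp block at z = 92 to 122.
- depth_rod: Vertical steel depth rod, 12 mm in diameter, 202 mm long with its knob; it only slides up and down in the clamp (at most 52 mm), with a drag of about 3 N while slack, and stays where it is left. Origin: centre of its flat foot; z up along the rod. At the start the foot hangs 20 to 45 mm above the strip.
- rod_knob (a point): Centre of the flat top of the depth rod's yellow knob, 202 mm above the foot. The knob is 24 mm in diameter and 24 mm high; it stays above the motor's top through its whole travel.
- clamp_lever (a joint): Angle of the red clamp lever, rad: 0 is slack, the lever pointing away from the motor (router's -y) and 40 degrees upward; grows as the tip goes down, level at 0.70; end stop, fully locked, at 1.2. It turns about a level axis along the router's x, takes about 3 to 6 N at the tip and stays where it is left. Starts between 0 and 0.3. From about 0.5 on the jaws grip the rod.
- lever_tip (a point): Centre of the lever's thick end, 66 mm from its pivot (15 mm in diameter here; the lever ends 15 mm further out). Turns with the lever. The pivot is at x = 24, y = -78, z = 107 mm in the router's frame; the path of the tip is clear above, below and outside.
- strip: Blue acrylic strip, 70 x 20 mm, lying loose and flat on the router's base under the depth rod, its long side about along the router's x. Its thickness is not known exactly: between 8 and 16 mm. Origin: centre of its underside, z up. 25 g; must stay where it lies.
- tube_rack: Bystander: slotted wooden rack, 70 x 200 mm and 80 mm high, with three clear stoppered seed tubes up to 153 mm high; leave alone. Origin: centre of the underside.
- saucer: Bystander: white ceramic saucer, 116 mm across, 18 mm high; leave alone. Origin: centre of the underside.
- funnel: Bystander: yellow plastic funnel standing on its rim, 92 mm across, 95 mm high; leave alone. Origin: centre of the rim on the shelf.
- spoon: Bystander: bamboo spoon, 200 mm long, lying along its x; leave alone.
- pail: Bystander: small steel pail with clip-on lid, 127 mm across, 125 mm high; leave alone. Origin: centre of the underside.
- spanner: Bystander: steel collet spanner, 150 mm long, lying along its x on the shelf; leave alone.
- spare_strip: Bystander: clear strip, 20 x 90 x 6 mm, lying on the board at x = 103 mm beside the router's base; leave alone. Origin: centre of the underside.

How it is judged:
By the outcome, as a careful person would: the job done as asked, in the order asked, and still so for the second after the job is handed in, with the robot touching nothing.
It also fails if it takes over 38 s, if anything falls off the work surface, if the arm or the gripper's body presses on something with over 40 N, if the wrist force passes 120 N, or if a joint passes its speed limit or range.

ROBOT

A 7-joint arm with a two-finger parallel gripper is mounted at the origin on the work surface. World frame = base frame: x ahead of the robot, y to its left, z up, the work surface at z = 0. Lengths are in m, angles in rad, forces in N, time in s.
With the tool pointing down it reaches from about 0.425 to 0.875 m from the base axis. Payload 9.9 kg.
Tool frame: the origin (TCP) lies at the very end of the fingers, on their centre line; the grasp point (between the pads) lies 19 mm behind it; z points along the fingers, x is the direction in which the jaws open and shut, and the axes are right-handed (so a half turn about z gives the same grasp; the last joint's range is limited). The gripper opens to 85 mm and grips with 20 to 120 N. Pads are 22 mm wide; open, the fingers measure 114 mm over their backs; the gripper's body (76 mm by 85 mm) begins 54 mm behind the grasp point. The pads swing forward as they close: fully open they stand 13 mm farther back than shut.
Start: joints at [1.099, 0.576, 0.025, 1.437, -0.015, 1.129, -0.057], TCP at [0.255, -0.625, 0.231] pointing down, gripper open.
Joint ranges: [-2.76, 2.76], [-0.34, 2.15], [-1.52, 1.57], [0.19, 2.46], [-1.09, 4.23], [0.17, 1.99], [-2.82, 2.82]. Speed limits (rad/s): [2.22, 2.22, 3.01, 3.01, 3.14, 3.14, 3.14].

INTERFACE

Orientations are given as a unit quaternion [x, y, z, w].
In Python, from plant import ctrl gives the robot as it stands. The module is installed in compiled form; this text tells all that it offers.
- The arm moves only by the tool step_arm, never from a script. Its argument "deltas" is a list that holds one entry, the list of rows, each a list of 7 numbers: the shift along the world's x, y, z in cm, then the turn, a rotation vector about the world's x, y, z in degrees, then the closure, from 0 (fully open) to 1 (shut). In form: [[[dx, dy, dz, rx, ry, rz, gripper], ...]]. A call has 1 to 20 rows; each row shifts and turns the pose as measured when the row begins; what a row does not reach is not made up. A row lasts 1/12 s, in which the tool goes at most 41.7 mm and 7.16 degrees, less where a joint would pass 70% of its speed; a pose out of reach is approached as far as the arm can. A call is refused whole if a number of a shift passes 4.17 or a number of a turn 7.16, either way. A call with a gripper value outside its range is refused whole. The fingers move at their own pace and stop on an object; "squeeze" is the grip in N (left out, the last holds). Time passes only in rows, so rows that do not move let the fingers close. It gives the time, the measured TCP pose, the force and the opening at its end, in the units of the state.
- ctrl.sense(): the state, without advancing time (a new reading comes with each control period).
- ctrl.camera(name): name is "scene" or "top" or "wrist"; returns a dict with "color" (480x640x3 uint8, red, green, blue), "depth" (480x640 float32, m along the optical axis (not along the pixel's ray), 0 where there is no reading), "camera_matrix" (3x3 intrinsics, pixels), "k1" (the pictures are not rectified: a ray, as slopes to the right and down, at radius r is drawn at 1 + k1 r^2 times it, then the intrinsics apply), "extrinsics" (4x4, takes a point from camera to world coordinates); the wrist camera has in their place "hand_eye" (4x4, takes a point from camera to tool coordinates, whose origin is the TCP and whose axes are the tool frame's). Camera axes: x right, y up, looking along -z (the intrinsics and any distortion apply to the point x, -y, -z); pixel columns grow to the right and rows downward; lengths in m; the calibration is good to about 2 mm. A picture is of the moment at which its call begins: read the wrist's pose just before it.
- ctrl.finish_job(): hands the job in, once; it reports no verdict.
The state is a dict: "clock": time; "joint_positions": joint angles; "qvel": joint speeds; "joint_efforts": joint torques, N m; "tool_pos": TCP position; "tcp_rot": TCP orientation; "contact_force": force on the tool from outside, world axes, zero at the start; "wrist_torque": the same for the moment, N m; "finger_gap": finger opening in m.
Only numpy, scipy, OpenCV 4.12 (cv2) and the standard library are available. Lean on these libraries where they do the work, as an engineer would, in place of code of your own. Each camera call takes 0.05 s, during which the arm holds its last target.

## Working session

There is one attempt and no reset: what is moved stays moved. The work goes in short steps, Python scripts to look and compute and a tool call to move; the robot and the scene stay as the last step left them, time stands still between calls to the robot, and variables do not carry over. Pictures are saved under pics/ and viewed, and the job is handed in when it is done.

Besides the shell and the picture viewer there is one more tool, called after "Call:" as name([rows], argument=value, ...), one row to a line, values as JSON. step_arm: Moves the arm, as the interface text tells. Its arguments: {"type":"object","properties":{"deltas":{"type":"array"},"squeeze":{"type":"number"}},"required":["deltas"]}

```bash
mkdir -p pics
cat > h.py <<'E'
import numpy as np, cv2, pickle
from plant import ctrl
from scipy.spatial.transform import Rotation as R
def grab(n,tag):
    s=ctrl.sense(); c=ctrl.camera(n); c['state']=s
    if 'extrinsics' not in c:
        T=np.eye(4);T[:3,:3]=R.from_quat(s['tcp_rot']).as_matrix();T[:3,3]=s['tool_pos']
        c['extrinsics']=T@np.array(c['hand_eye'])
    cv2.imwrite(f'pics/{tag}.png',c['color'][:,:,::-1]); pickle.dump(c,open(f'{tag}.pkl','wb')); return c
def load(tag): return pickle.load(open(f'{tag}.pkl','rb'))
def pts(c,uv,d=None):
    uv=np.atleast_2d(np.array(uv,float)); K=np.array(c['camera_matrix'])
    if d is None: d=c['depth'][uv[:,1].astype(int),uv[:,0].astype(int)]
    xy=(uv-[K[0,2],K[1,2]])/[K[0,0],K[1,1]]; s=xy.copy()
    for _ in range(20): s=xy/(1+c['k1']*(s**2).sum(1,keepdims=True))
    p=np.c_[s[:,0]*d,-s[:,1]*d,-np.asarray(d)*np.ones(len(s)),np.ones(len(s))]
    return (p@np.array(c['extrinsics']).T)[:,:3]
def cloud(c):
    v,u=np.nonzero(c['depth']>0); return pts(c,np.c_[u,v]),c['color'][v,u],np.c_[u,v]
def proj(c,P):
    P=np.atleast_2d(P);K=np.array(c['camera_matrix']);q=(np.c_[P,np.ones(len(P))]@np.linalg.inv(c['extrinsics']).T)
    s=np.c_[q[:,0],-q[:,1]]/-q[:,2:3]; s=s*(1+c['k1']*(s**2).sum(1,keepdims=True))
    return s*[K[0,0],K[1,1]]+[K[0,2],K[1,2]]
E
python3 - <<'E'
from h import *
for n in('scene','top','wrist'): 
    c=grab(n,n+'0'); print(n,np.round(c['extrinsics'],3).tolist(),c['camera_matrix'][0][0])
print(ctrl.sense())
E
```

```text
scene [[0.261, -0.518, 0.815, 1.541], [0.965, 0.124, -0.231, -0.288], [0.018, 0.846, 0.532, 0.875], [0.0, 0.0, 0.0, 1.0]] 558.0307348762007
top [[0.026, 0.995, -0.093, 0.423], [-1.0, 0.027, 0.016, 0.009], [0.018, 0.092, 0.996, 1.179], [0.0, 0.0, 0.0, 1.0]] 442.4007008408921
wrist [[0.378, 0.882, 0.28, 0.327], [-0.926, 0.361, 0.113, -0.595], [-0.001, -0.302, 0.953, 0.374], [0.0, 0.0, 0.0, 1.0]] 409.22533507849784
{'clock': 0.15, 'joint_positions': array([ 1.09921476,  0.57636878,  0.0248387 ,  1.43770627, -0.01496284,
        1.12901977, -0.05649419]), 'qvel': array([ 0.00041945, -0.00150593,  0.00128003, -0.00370794, -0.00082142,
       -0.00072719, -0.00042294]), 'joint_efforts': array([ 3.95090261e-03, -7.66262770e+01,  2.25329451e+00, -2.86183476e+01,
        1.56049227e-02,  9.77195101e-03,  2.57477154e-05]), 'tool_pos': array([ 0.25511411, -0.62455767,  0.23062354]), 'tcp_rot': array([ 8.30118494e-01, -5.57586632e-01, -5.71369338e-04, -3.28198268e-04]), 'contact_force': array([-0.1506453 , -1.12772859,  0.67838619]), 'wrist_torque': array([ 0.03223204,  0.04640156, -0.02052297]), 'finger_gap': 0.0852731095472676}
```

View pics/scene0.png

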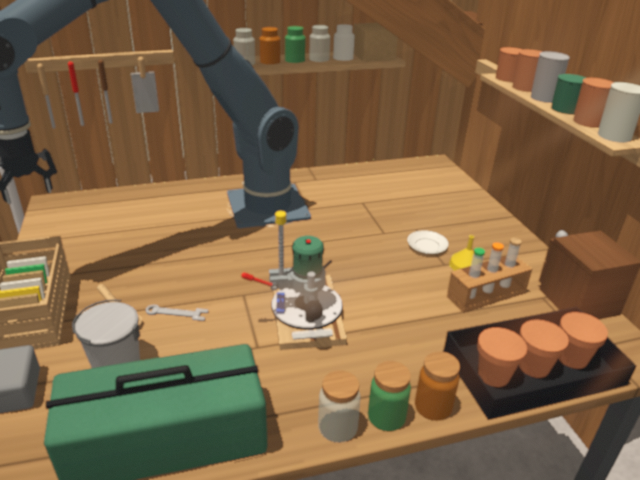

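View pics/top0.png

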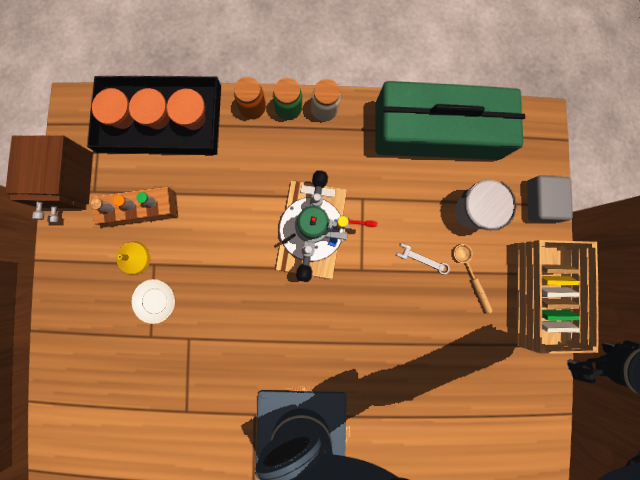

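View pics/wrist0.png

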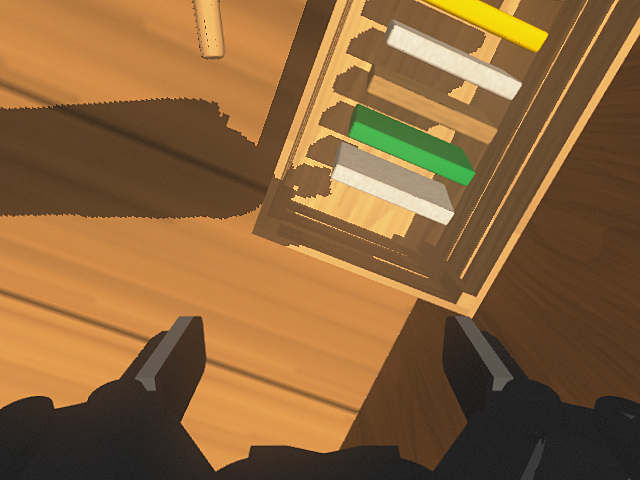

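The scene view shows the yellow knob at about (281,217), the red lever at (245–270,280) and the blue strip at (281,300). In the top view the knob is at (343,222) and the lever's end at (375,223). Next I fit the router's pose.

Run:
```python
from h import *
for n,box in(('scene0',(230,200,360,350)),('top0',(265,165,390,290))):
    c=load(n);P,C,uv=cloud(c)
    m=(uv[:,0]>box[0])&(uv[:,0]<box[2])&(uv[:,1]>box[1])&(uv[:,1]<box[3]);P,C,uv=P[m],C[m],uv[m]
    h=cv2.cvtColor(C[None],cv2.COLOR_RGB2HSV)[0].astype(int)
    H,S,V=h.T
    for nm,mm in dict(yellow=(H>22)&(H<33)&(S>200)&(V>150)&(P[:,2]>.15),red=((H<5)|(H>174))&(S>200)&(V>110),blue=(H>105)&(H<130)&(S>110)&(P[:,2]>.02),green=(H>60)&(H<90)&(S>100)&(P[:,2]>.19)).items():
        q=P[mm]
        if len(q): print(n,nm,len(q),'mean',q.mean(0).round(4),'min',q.min(0).round(4),'max',q.max(0).round(4),'uv',uv[mm].min(0),uv[mm].max(0))
    # table height, board top
    print('table z',np.median(P[P[:,2]<.012][:,2]))
    b=P[(abs(P[:,2]-.022)<.004)]; r=cv2.minAreaRect(b[:,:2].astype(np.float32)*1000); print('board rect',r,len(b))
    b=P[(abs(P[:,2]-.032)<.003)]; print('base',len(b),cv2.minEnclosingCircle(b[:,:2].astype(np.float32)*1000) if len(b)>5 else 0)
for n,b in(('scene0',(235,200,365,355)),('top0',(260,160,390,290))):
    im=load(n)['color'][b[1]:b[3],b[0]:b[2],::-1]; cv2.imwrite(f'pics/{n}_z.png',cv2.resize(im,None,fx=3.8,fy=3.8,interpolation=2))
```

```text
scene0 yellow 36 mean [ 0.5428 -0.0756  0.2746] min [ 0.5353 -0.0812  0.2649] max [ 0.5481 -0.0645  0.2816] uv [277 214] [284 222]
scene0 red 34 mean [ 0.5526 -0.1473  0.144 ] min [ 0.545  -0.1613  0.1307] max [ 0.5568 -0.0126  0.2085] uv [243 241] [308 279]
table z 1.760961647012671e-05
board rect ((338.94537353515625, -4.04107666015625), (170.16061401367188, 666.6500854492188), 87.41312408447266) 1170
base 1521 ((336.4065856933594, -32.417877197265625), 325.8680114746094)
top0 yellow 79 mean [ 0.5332 -0.0722  0.2808] min [ 0.5242 -0.0814  0.2772] max [ 0.5433 -0.0627  0.285 ] uv [338 216] [347 225]
top0 red 119 mean [ 0.5475 -0.1262  0.1411] min [ 0.5395 -0.1643  0.0016] max [ 0.5601 -0.0088  0.2134] uv [311 218] [376 226]
top0 blue 64 mean [ 0.5138 -0.069   0.0441] min [ 0.497  -0.0779  0.0315] max [ 0.5643 -0.0597  0.1206] uv [329 220] [336 246]
top0 green 683 mean [ 0.5391 -0.0119  0.2031] min [ 0.5055 -0.0448  0.191 ] max [0.5746 0.0203 0.2096] uv [298 206] [327 237]
table z 0.0001485371132464719
board rect ((542.342041015625, -11.312652587890625), (164.4847412109375, 240.2950897216797), 82.04376220703125) 1528
base 1290 ((555.5034790039062, -31.718017578125), 108.76708984375)
```

```bash
true
```

```text
(no output)
```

View pics/scene0_z.png

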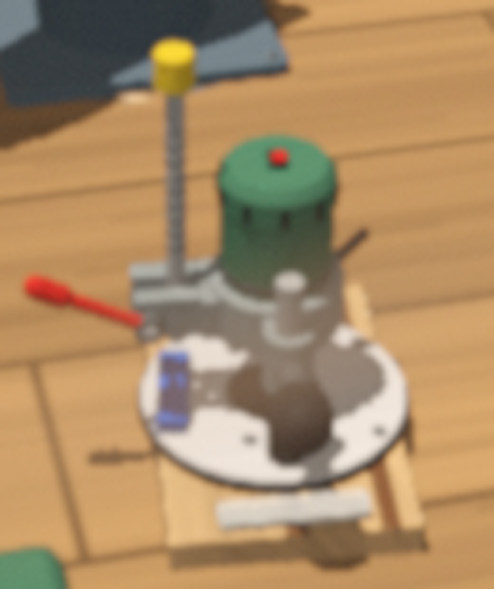

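View pics/top0_z.png

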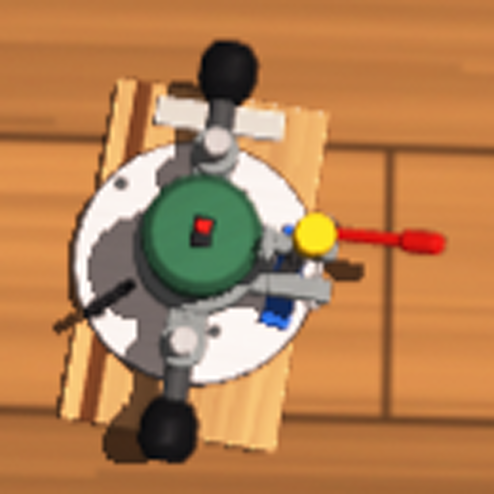

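Call:
step_arm([
  [[0.3,0.8,2.8,0,0,0,1],[0.5,1.5,2.8,0,0,0,1],[1,2.5,2.8,0,0,-2,1],[1.2,2.8,2.5,0,0,-2,1],[1.2,2.9,2,0,0,-2,1],[1.2,2.9,2,0,0,-2,1],[1.2,2.9,1,0,0,-2,1],[1.2,2.9,0.5,0,0,-2,1],[1.2,2.9,0,0,0,-2,1],[1.2,2.9,0,0,0,-2,1],[1.2,2.9,0,0,0,-2,1],[1.2,2.9,0,0,0,-2,1],[1.2,2.9,0,0,0,-2,1],[1.2,2.9,0,0,0,-2,1],[1.2,2.9,0,0,0,-2,1],[1.2,2.9,0,0,0,-2,1],[1.2,2.5,0,0,0,-2,1],[0,0,0,0,0,0,1],[0,0,0,0,0,0,1]],
], squeeze=30)

```text
clock: 1.73
tool_pos: [0.44, -0.1496, 0.3962]
tcp_rot: [-0.647, 0.763, 0.004, 0.004]
contact_force: [-0.4, -1.0, -0.5]
finger_gap: 0.0001
```

Run:
```python
from h import *
c=grab('wrist','wrist1');s=c['state'];print(s['tool_pos'],s['tcp_rot'],s['contact_force'],s['finger_gap'],s['joint_positions'].round(2));print(np.round(c['hand_eye'],3))
```

```text
[ 0.44001004 -0.1495905   0.39622991] [-0.64691611  0.76253859  0.00402313  0.00427375] [-0.43588581 -0.98828615 -0.52298902] 0.00014933182070194368 [ 0.33  0.14 -0.11  1.66  0.    1.34 -1.52]
[[ 1.    -0.    -0.001 -0.001]
 [-0.    -0.953 -0.302 -0.077]
 [-0.001  0.302 -0.953 -0.143]
 [ 0.     0.     0.     1.   ]]
```

View pics/wrist1.png

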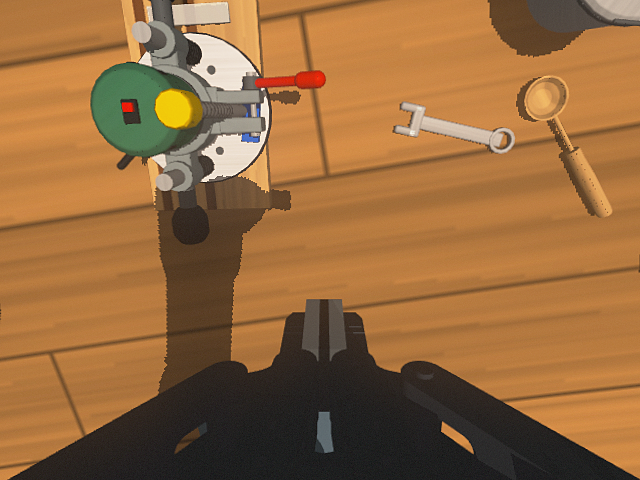

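The wrist view shows the knob at (178,109), the lever's thick end at (313,80) and the blue strip under the block at about (250,130).

Run:
```python
from h import *
c=load('wrist1');P,C,uv=cloud(c)
m=(uv[:,1]<250)&(uv[:,0]<340);P,C,uv=P[m],C[m],uv[m]
H,S,V=cv2.cvtColor(C[None],cv2.COLOR_RGB2HSV)[0].astype(int).T
def st(nm,q): print(nm,len(q),q.mean(0).round(4),np.median(q,0).round(4),q.min(0).round(4),q.max(0).round(4))
y=P[(H>22)&(H<33)&(S>200)&(P[:,2]>.2)]; st('yel',y); t=y[y[:,2]>y[:,2].max()-.006]; st('top',t); print(cv2.minEnclosingCircle(t[:,:2].astype(np.float32)*1000))
r=P[((H<5)|(H>174))&(S>180)&(uv[:,0]>250)&(P[:,2]>.05)]; st('red',r)
g=P[(H>60)&(H<90)&(S>80)&(P[:,2]>.2)]; st('motor',g); print(cv2.minEnclosingCircle(g[:,:2].astype(np.float32)*1000))
b=(H>105)&(H<130)&(S>100)&(P[:,2]<.08); st('blue',P[b]); print(np.sort(P[b][:,2])[::15].round(4))
w=P[(S<40)&(V>150)&(abs(P[:,2]-.032)<.01)]; st('base',w);print(cv2.minEnclosingCircle(w[:,:2].astype(np.float32)*1000))
# pivot guess
for yaw in (-8,-9.5):
    a=np.radians(yaw);Rz=np.array([[np.cos(a),-np.sin(a)],[np.sin(a),np.cos(a)]]);o=np.array([.5395,-.0124])
    rr=(r[:,:2]-o)@Rz; k=np.c_[rr,r[:,2]]*1000
    for lo in range(-170,-95,10):
        q=k[(k[:,1]>=lo)&(k[:,1]<lo+10)]
        if len(q): print(yaw,lo,len(q),q.mean(0).round(1),'zmax',q[:,2].max().round(1))
im=c['color'][50:190,70:340,::-1];cv2.imwrite('pics/w1z.png',cv2.resize(im,None,fx=2.9,fy=2.9,interpolation=2))
```

```text
yel 1062 [ 0.5329 -0.0721  0.2805] [ 0.5329 -0.0722  0.281 ] [ 0.5216 -0.0833  0.2046] [ 0.5508 -0.0382  0.2832]
top 1010 [ 0.5328 -0.0717  0.2811] [ 0.5329 -0.0718  0.2811] [ 0.5219 -0.0831  0.2772] [ 0.5443 -0.0602  0.2832]
((532.9635009765625, -71.6971435546875), 11.627571105957031)
red 580 [ 0.5487 -0.1326  0.1333] [ 0.549  -0.1335  0.1328] [ 0.539  -0.1642  0.1128] [ 0.5574 -0.0972  0.1496]
motor 4324 [ 0.5448 -0.0105  0.2043] [ 0.5472 -0.0104  0.2044] [ 0.5076 -0.0424  0.2   ] [0.5742 0.0197 0.2085]
((540.7317504882812, -12.521843910217285), 33.860816955566406)
blue 132 [ 0.5089 -0.0688  0.0424] [ 0.503  -0.0679  0.0425] [ 0.497  -0.0846  0.0284] [ 0.6218 -0.0322  0.0451]
[0.0284 0.0415 0.0419 0.0423 0.0425 0.0427 0.043  0.0433 0.0437]
base 3968 [ 0.5435 -0.0431  0.0326] [ 0.5662 -0.0454  0.0326] [ 0.4597 -0.0941  0.0278] [0.6552 0.0568 0.0414]
((559.4197998046875, -16.74065589904785), 101.38103485107422)
-8 -150 113 [  26.3 -144.6  146.9] zmax 149.6
-8 -140 89 [  25.9 -134.9  144.3] zmax 148.0
-8 -130 78 [  25.8 -125.7  139. ] zmax 144.0
-8 -120 71 [  25.4 -114.8  130.9] zmax 135.0
-8 -110 79 [  25.4 -104.9  125.7] zmax 129.9
-8 -100 83 [ 25.7 -95.2 120.8] zmax 124.9
-9.5 -150 101 [  30.1 -144.3  146.9] zmax 149.6
-9.5 -140 91 [  29.3 -135.4  144.8] zmax 149.0
-9.5 -130 85 [  29.3 -125.7  139.5] zmax 144.0
-9.5 -120 70 [  28.3 -114.7  131.1] zmax 135.0
-9.5 -110 80 [  28.2 -104.7  125.9] zmax 131.1
-9.5 -100 81 [ 28.2 -94.9 121. ] zmax 124.9
```

```bash
true
```

Call:
step_arm([
  [[2.3,1.9,-1,0,0,0,1],[2.3,1.9,-1,0,0,0,1],[2.3,1.9,-1.5,0,0,0,1],[2.3,1.9,-2,0,0,0,1],[0,0,-2,0,0,0,1],[0,0,-1.2,0,0,0,1],[0,0,0,0,0,0,1]],
])

```text
clock: 2.37
tool_pos: [0.5341, -0.08, 0.306]
tcp_rot: [-0.642, 0.766, 0.002, 0.004]
contact_force: [-1.2, 0.1, -0.3]
finger_gap: 0.0002
```

Call:
step_arm([
  [[-0.1,0.8,-1,0,0,0,1],[0,0,-0.7,0,0,0,1],[0,0,0,0,0,0,1],[0,0,0,0,0,0,1]],
])

```text
clock: 2.7
tool_pos: [0.5324, -0.0775, 0.2893]
tcp_rot: [-0.64, 0.768, 0.001, 0.003]
contact_force: [0.1, -0.4, 0.8]
finger_gap: -0.0001
```

Run:
```python
from h import *
c=grab('wrist','wrist2');s=c['state'];print(s['tool_pos'],s['contact_force'])
grab('scene','scene2')
im=load('scene2')['color'][180:330,220:370,::-1];cv2.imwrite('pics/s2z.png',cv2.resize(im,None,fx=3.8,fy=3.8,interpolation=2))
```

```text
[ 0.53235566 -0.07745018  0.28934155] [ 0.09216699 -0.38543197  0.80888793]
```

View pics/wrist2.png

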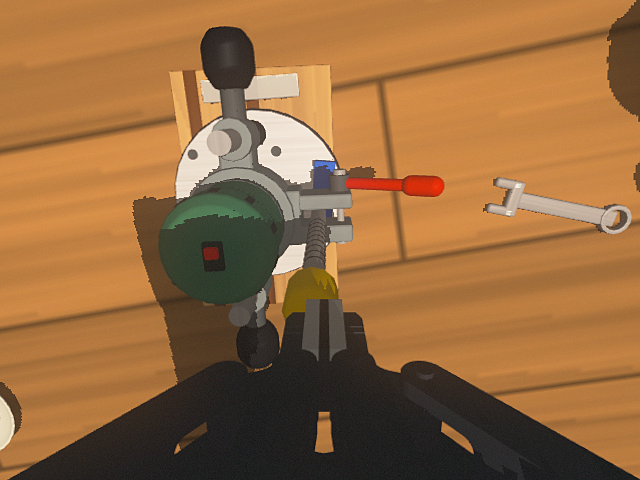

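View pics/s2z.png

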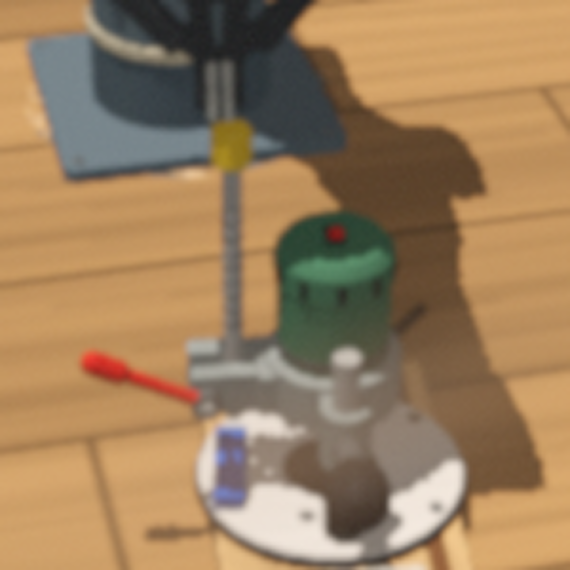

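The fingertips at (322,300) sit above the knob, whose centre is at about (310,290). They are off by about 5 mm, mostly in y, so I correct that before going down.

Call:
step_arm([
  [[0.1,0.6,0,0,0,0,1],[0,0.3,0,0,0,0,1],[0,0,0,0,0,0,1]],
])

```text
clock: 3.05
tool_pos: [0.5343, -0.0687, 0.2914]
tcp_rot: [-0.639, 0.769, -0.0, 0.004]
contact_force: [0.9, 0.0, -0.8]
finger_gap: -0.0
```

Call:
step_arm([
  [[-0.1,-0.3,-0.4,0,0,0,1],[0,0,-0.4,0,0,0,1],[0,0,-0.3,0,0,0,1],[0,0,-0.3,0,0,0,1]],
])

```text
clock: 3.38
tool_pos: [0.5338, -0.0715, 0.2775]
tcp_rot: [-0.64, 0.769, -0.001, 0.005]
contact_force: [0.2, 0.4, 1.5]
finger_gap: -0.0001
```

Call:
step_arm([
  [[0,0,-0.3,0,0,0,1],[0,0,-0.3,0,0,0,1]],
])

```text
clock: 3.55
tool_pos: [0.5338, -0.0715, 0.2709]
tcp_rot: [-0.64, 0.769, -0.001, 0.005]
contact_force: [-1.3, -0.0, 1.2]
finger_gap: -0.0
```

Call:
step_arm([
  [[0,0,-0.3,0,0,0,1],[0,0,-0.3,0,0,0,1]],
])

```text
clock: 3.72
tool_pos: [0.5338, -0.0715, 0.2642]
tcp_rot: [-0.64, 0.769, -0.001, 0.005]
contact_force: [0.1, -0.1, 1.7]
finger_gap: -0.0001
```

Call:
step_arm([
  [[0,0,-0.3,0,0,0,1],[0,0,-0.3,0,0,0,1]],
])

```text
clock: 3.88
tool_pos: [0.5338, -0.0715, 0.2574]
tcp_rot: [-0.64, 0.769, -0.001, 0.005]
contact_force: [-0.4, 0.1, 2.0]
finger_gap: 0.0
```

Call:
step_arm([
  [[0,0,-0.2,0,0,0,1],[0,0,-0.2,0,0,0,1]],
])

```text
clock: 4.05
tool_pos: [0.5338, -0.0715, 0.2527]
tcp_rot: [-0.64, 0.769, -0.001, 0.005]
contact_force: [-0.8, 0.1, 1.6]
finger_gap: -0.0
```

Run:
```python
from h import *
c=grab('scene','scene3');s=ctrl.sense();print(s['tool_pos'],s['contact_force'])
im=c['color'][180:330,220:370,::-1];cv2.imwrite('pics/s3z.png',cv2.resize(im,None,fx=3.8,fy=3.8,interpolation=2))
```

```text
[ 0.53367588 -0.0715163   0.25235226] [-0.02269268 -0.15906468  0.1058514 ]
```

View pics/s3z.png

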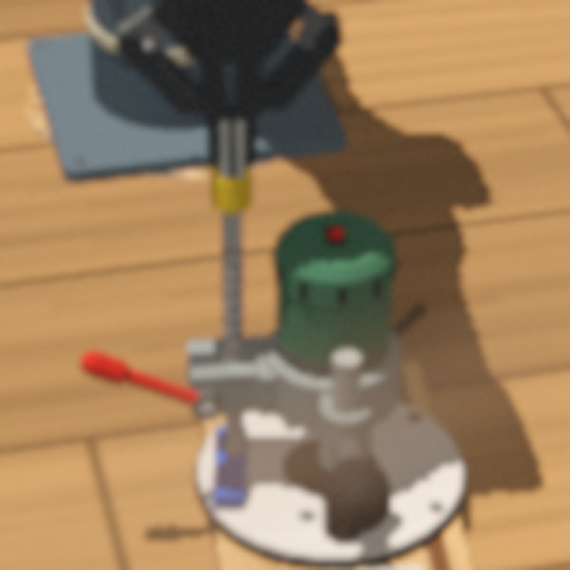

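The knob is moving down with the fingers: its top is now at (232,178) in the crop, and the foot is just above the strip. I switch to 1 mm steps.

Call:
step_arm([
  [[0,0,-0.1,0,0,0,1],[0,0,-0.1,0,0,0,1]],
])

```text
clock: 4.27
tool_pos: [0.5337, -0.0715, 0.2502]
tcp_rot: [-0.64, 0.769, -0.001, 0.005]
contact_force: [-0.3, -0.2, 2.3]
finger_gap: 0.0002
```

Call:
step_arm([
  [[0,0,-0.1,0,0,0,1],[0,0,-0.1,0,0,0,1]],
])

```text
clock: 4.43
tool_pos: [0.5337, -0.0715, 0.2481]
tcp_rot: [-0.64, 0.769, -0.001, 0.005]
contact_force: [0.4, 0.7, 1.7]
finger_gap: -0.0002
```

Call:
step_arm([
  [[0,0,-0.08,0,0,0,1]],
])

```text
clock: 4.52
tool_pos: [0.5337, -0.0715, 0.2472]
tcp_rot: [-0.64, 0.769, -0.001, 0.005]
contact_force: [-0.5, 1.2, 1.8]
finger_gap: 0.0001
```

Call:
step_arm([
  [[0,0,-0.08,0,0,0,1]],
])

```text
clock: 4.6
tool_pos: [0.5337, -0.0715, 0.2464]
tcp_rot: [-0.64, 0.769, -0.001, 0.005]
contact_force: [0.6, -0.5, 1.7]
finger_gap: 0.0003
```

Call:
step_arm([
  [[0,0,-0.06,0,0,0,1]],
])

```text
clock: 4.68
tool_pos: [0.5337, -0.0715, 0.2457]
tcp_rot: [-0.64, 0.769, -0.001, 0.005]
contact_force: [0.0, 0.4, 1.8]
finger_gap: -0.0001
```

Call:
step_arm([
  [[0,0,-0.06,0,0,0,1]],
])

```text
clock: 4.77
tool_pos: [0.5337, -0.0715, 0.2451]
tcp_rot: [-0.64, 0.769, -0.001, 0.005]
contact_force: [-0.9, -0.1, 0.7]
finger_gap: 0.0002
```

Call:
step_arm([
  [[0,0,-0.06,0,0,0,1]],
])

```text
clock: 4.85
tool_pos: [0.5337, -0.0715, 0.2444]
tcp_rot: [-0.64, 0.769, -0.001, 0.005]
contact_force: [-0.3, -0.1, 1.4]
finger_gap: 0.0003
```

Call:
step_arm([
  [[0,0,-0.06,0,0,0,1]],
])

```text
clock: 4.93
tool_pos: [0.5337, -0.0715, 0.244]
tcp_rot: [-0.64, 0.769, -0.001, 0.005]
contact_force: [-3.0, -0.3, 11.0]
finger_gap: 0.0002
```

Call:
step_arm([
  [[0,0,-0.06,0,0,0,1]],
])

```text
clock: 5.02
tool_pos: [0.5338, -0.0715, 0.244]
tcp_rot: [-0.64, 0.769, -0.001, 0.005]
contact_force: [-3.9, 0.8, 12.0]
finger_gap: 0.0003
```

Call:
step_arm([
  [[0,0,-0.06,0,0,0,1]],
])

```text
clock: 5.1
tool_pos: [0.5338, -0.0716, 0.2441]
tcp_rot: [-0.64, 0.769, -0.001, 0.005]
contact_force: [-4.6, 0.1, 8.3]
finger_gap: -0.0001
```

Contact came at TCP z = 0.2440, where the force rose to 8–12 N. That puts the strip's top at 0.042, against 0.0425 measured from the pictures. I lift off and go over the lever, leaning the tool away from the rod.

Call:
step_arm([
  [[0,0,0.3,0,0,0,1],[0,0,1,0,0,0,1],[0,0,2,0,0,0,1],[0,0,2,0,0,0,1],[0,-1.5,0.5,3,0,0,1],[0.2,-2.2,0,3,0,0,1],[0.2,-2.2,0,3,0,0,1],[0.3,-2.2,0,3,0,0,1],[0.2,-1,-1,3,0,0,1],[0,0,-2,0,0,0,1],[0,0,-2,0,0,0,1],[0,0,-2,0,0,0,1],[0,0,0,0,0,0,1],[0,0,0,0,0,0,1]],
])

```text
clock: 6.27
tool_pos: [0.5442, -0.1677, 0.2415]
tcp_rot: [-0.636, 0.76, 0.099, 0.097]
contact_force: [-0.2, -0.6, 0.9]
finger_gap: -0.0002
```

Run:
```python
from h import *
c=grab('wrist','wrist4');s=c['state'];print(s['tool_pos'],s['contact_force'],R.from_quat(s['tcp_rot']).as_matrix()[:,2])
P,C,uv=cloud(c);H,S,V=cv2.cvtColor(C[None],cv2.COLOR_RGB2HSV)[0].astype(int).T
y=P[(H>22)&(H<33)&(S>200)&(P[:,2]>.2)&(P[:,2]<.3)]
if len(y):print('knob',len(y),np.median(y,0),y.max(0))
r=P[((H<5)|(H>174))&(S>180)&(P[:,2]>.05)&(P[:,2]<.17)&(P[:,1]<-.08)];print('red',len(r),r.min(0),r.max(0))
b=(H>105)&(H<130)&(S>100)&(P[:,2]<.08)&(P[:,2]>.036);print('blue',P[b].min(0),np.median(P[b],0),P[b].max(0))
```

```text
[ 0.54423291 -0.16766362  0.2414579 ] [-0.16609693 -0.58527036  0.90685808] [ 0.02186432  0.27375154 -0.9615519 ]
knob 1530 [ 0.5346381  -0.07362581  0.24437692] [ 0.54505776 -0.06046083  0.24628626]
red 832 [ 0.5392637  -0.1652711   0.11365328] [ 0.55756752 -0.09847666  0.15008286]
blue [ 0.49688274 -0.09222665  0.03611018] [ 0.5183613  -0.07770775  0.04249041] [ 0.56750644 -0.06127247  0.04448753]
```

View pics/wrist4.png

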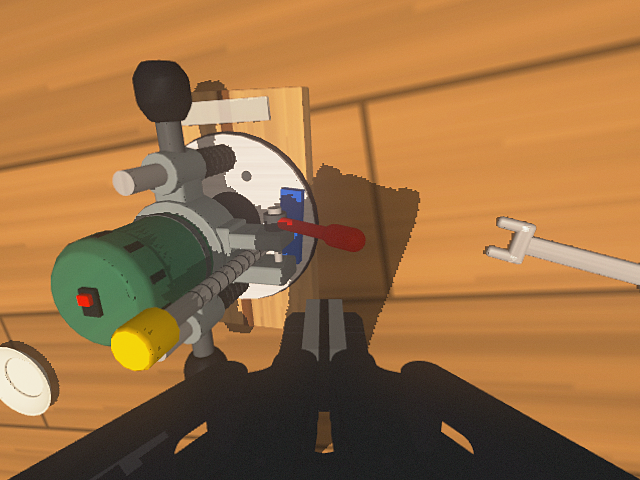

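The knob top is still at z = 0.244 at (145,338), and the lever's thick end is at (345,238). I go down over it.

Call:
step_arm([
  [[0.1,0.7,-1.5,0,0,0,1],[0,0.2,-2,0,0,0,1],[0,0,-2,0,0,0,1],[0,0,-1.5,0,0,0,1],[0,0,0,0,0,0,1],[0,0,0,0,0,0,1]],
])

```text
clock: 6.82
tool_pos: [0.5505, -0.1574, 0.1795]
tcp_rot: [-0.638, 0.758, 0.093, 0.101]
contact_force: [-0.3, 0.2, 0.0]
finger_gap: 0.0002
```

Run:
```python
from h import *
c=grab('wrist','wrist5');s=c['state'];print(s['tool_pos'],s['contact_force'])
c=grab('scene','scene5')
im=c['color'][180:330,200:350,::-1];im=cv2.resize(im,(600,600),interpolation=2)
w=cv2.imread('pics/wrist5.png');cv2.imwrite('pics/c5.png',cv2.resize(np.hstack([im,cv2.resize(w,(800,600))]),(800,343)))
```

```text
[ 0.55046116 -0.15737132  0.17947741] [-0.33491355  0.15664884  0.0140648 ]
```

View pics/c5.png

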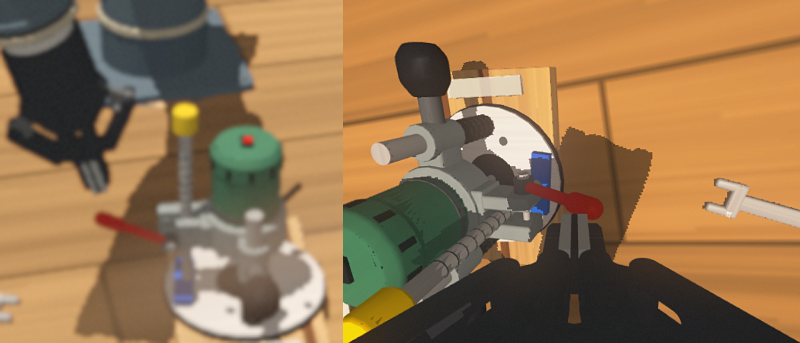

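Call:
step_arm([
  [[-0.4,0,-1,0,0,0,1],[-0.2,0,-0.8,0,0,0,1],[0,0,-0.7,0,0,0,1],[0,0,-0.7,0,0,0,1]],
])

```text
clock: 7.25
tool_pos: [0.5462, -0.1584, 0.1498]
tcp_rot: [-0.638, 0.758, 0.089, 0.103]
contact_force: [-0.5, 0.1, -0.3]
finger_gap: -0.0001
```

Call:
step_arm([
  [[0,0,-0.7,0,0,0,1],[0,0,-0.7,0,0,0,1]],
])

```text
clock: 7.42
tool_pos: [0.5465, -0.1598, 0.1348]
tcp_rot: [-0.638, 0.758, 0.088, 0.103]
contact_force: [-1.2, -6.5, 5.7]
finger_gap: 0.0001
```

Call:
step_arm([
  [[0,0,-0.7,0,0,0,1],[0,0,-0.7,0,0,0,1]],
])

```text
clock: 7.58
tool_pos: [0.5469, -0.1613, 0.1195]
tcp_rot: [-0.637, 0.759, 0.087, 0.102]
contact_force: [-0.9, -2.9, 2.7]
finger_gap: -0.0003
```

Call:
step_arm([
  [[0,0,-0.7,0,0,0,1],[0,0,-0.7,0,0,0,1]],
])

```text
clock: 7.75
tool_pos: [0.5468, -0.1618, 0.1038]
tcp_rot: [-0.637, 0.759, 0.087, 0.102]
contact_force: [-0.4, -0.7, 3.2]
finger_gap: 0.0004
```

Run:
```python
from h import *
c=grab('wrist','wrist6');s=c['state'];print(s['tool_pos'],s['contact_force'])
c=grab('scene','scene6')
im=c['color'][180:330,200:350,::-1];im=cv2.resize(im,(600,600),interpolation=2)
w=cv2.imread('pics/wrist6.png');cv2.imwrite('pics/c6.png',cv2.resize(np.hstack([im,cv2.resize(w,(800,600))]),(800,343)))
```

```text
[ 0.54676194 -0.16184725  0.10382461] [-0.4256752  -0.65388128  3.1884851 ]
```

View pics/c6.png

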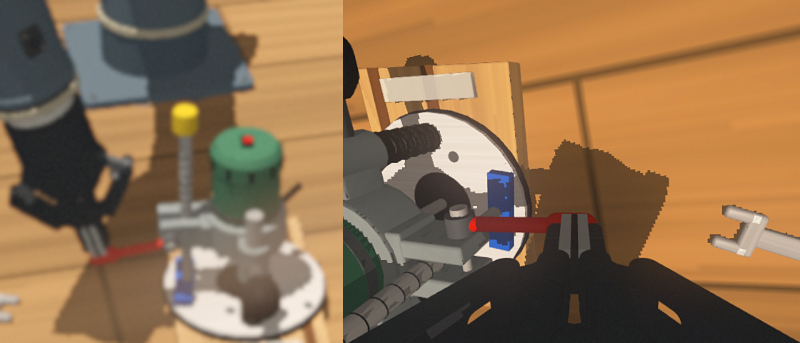

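The fingers sit centred on the lever's thick end at (572,222), and the lever is nearly level. I keep pressing in smaller steps.

Call:
step_arm([
  [[0,0,-0.5,0,0,0,1],[0,0,-0.5,0,0,0,1]],
])

```text
clock: 8.02
tool_pos: [0.5467, -0.1599, 0.0932]
tcp_rot: [-0.638, 0.758, 0.089, 0.103]
contact_force: [-1.7, 0.6, 4.4]
finger_gap: 0.0001
```

Call:
step_arm([
  [[0,0,-0.4,0,0,0,1],[0,0,-0.3,0,0,0,1]],
])

```text
clock: 8.18
tool_pos: [0.5468, -0.1585, 0.0856]
tcp_rot: [-0.638, 0.758, 0.089, 0.103]
contact_force: [-0.3, 0.1, 4.0]
finger_gap: 0.0
```

Call:
step_arm([
  [[0,0,-0.2,0,0,0,1],[0,0,-0.2,0,0,0,1]],
])

```text
clock: 8.35
tool_pos: [0.547, -0.1579, 0.0811]
tcp_rot: [-0.638, 0.758, 0.089, 0.103]
contact_force: [-0.4, 0.8, 3.9]
finger_gap: 0.0002
```

Call:
step_arm([
  [[0,0,-0.2,0,0,0,1],[0,0,-0.2,0,0,0,1]],
])

```text
clock: 8.52
tool_pos: [0.5476, -0.1575, 0.0792]
tcp_rot: [-0.638, 0.757, 0.089, 0.104]
contact_force: [-10.0, -1.4, 37.6]
finger_gap: 0.0001
```

The lever has hit its end stop: the force jumped to 38 N at z = 0.079. I back off.

Call:
step_arm([
  [[0,0,0.3,0,0,0,1],[0,-0.2,1,0,0,0,1],[0,-0.5,2,0,0,0,1],[0,-1,2.5,0,0,0,1],[0,-2,2.5,0,0,0,1],[-0.5,-2,2.5,0,0,0,1],[-1,-1,2.5,-3,0,0,1],[-1,0,2.5,-3,0,0,1],[-1,0,2.5,-3,0,0,1],[-1,0,2,-3,0,0,1],[0,0,0,-2,0,0,1],[0,0,0,0,0,0,1],[0,0,0,0,0,0,1]],
])

```text
clock: 9.6
tool_pos: [0.4954, -0.2321, 0.2952]
tcp_rot: [-0.643, 0.766, -0.009, 0.02]
contact_force: [0.4, 0.1, -0.6]
finger_gap: -0.0001
```

Run:
```python
from h import *
c=grab('wrist','wrist7');s=c['state'];print(s['clock'],s['tool_pos'],s['contact_force'])
P,C,uv=cloud(c);H,S,V=cv2.cvtColor(C[None],cv2.COLOR_RGB2HSV)[0].astype(int).T
y=P[(H>22)&(H<33)&(S>200)&(P[:,2]>.2)&(P[:,2]<.3)]
print('knob',len(y),np.median(y,0) if len(y) else 0)
a=np.radians(-8);Rz=np.array([[np.cos(a),-np.sin(a)],[np.sin(a),np.cos(a)]]);o=np.array([.540,-.0125])
r=P[((H<5)|(H>174))&(S>180)&(P[:,2]>.03)&(P[:,2]<.17)&(P[:,1]<-.08)];k=np.c_[(r[:,:2]-o)@Rz,r[:,2]]*1000
for lo in range(-160,-85,10):
    q=k[(k[:,1]>=lo)&(k[:,1]<lo+10)]
    if len(q)>3: 
        j=q[q[:,2]>np.percentile(q[:,2],80)].mean(0);print(lo,len(q),j.round(1))
q=k[k[:,1]>-125];print('lever slope (shaft)',np.degrees(np.arctan(np.polyfit(-q[:,1],q[:,2],1)[0])))
for t in('wrist1','wrist4','wrist7'):
    d=load(t);P,C,uv=cloud(d);H,S,V=cv2.cvtColor(C[None],cv2.COLOR_RGB2HSV)[0].astype(int).T
    b=P[(H>105)&(H<130)&(S>100)&(P[:,2]<.05)&(P[:,2]>.036)&(abs(P[:,0]-.53)<.06)&(abs(P[:,1]+.075)<.04)]
    print(t,len(b),b.min(0).round(4),b.max(0).round(4))
c=grab('scene','scene7')
im=c['color'][180:330,200:350,::-1];im=cv2.resize(im,(600,600),interpolation=2)
w=cv2.imread('pics/wrist7.png');cv2.imwrite('pics/c7.png',cv2.resize(np.hstack([im,cv2.resize(w,(800,600))]),(800,343)))
```

```text
9.6 [ 0.49540399 -0.23208332  0.29519693] [ 0.36747803  0.12800531 -0.60160333]
knob 921 [ 0.53188717 -0.07742351  0.24415114]
-150 92 [  25.3 -141.4   80.9]
-140 135 [  25.3 -131.8   86.2]
-130 113 [  24.7 -123.2   88.3]
-120 126 [  25.3 -111.8   94. ]
-110 140 [  25.7 -101.9   99.7]
-100 146 [ 25.9 -91.6 104.9]
-90 60 [ 25.7 -87.4 107.7]
lever slope (shaft) -28.871939340109098
wrist1 131 [ 0.497  -0.0846  0.0368] [ 0.5332 -0.0576  0.0451]
wrist4 413 [ 0.4969 -0.0922  0.0361] [ 0.5675 -0.0613  0.0445]
wrist7 376 [ 0.4966 -0.0918  0.0361] [ 0.5675 -0.0621  0.0448]
```

View pics/c7.png

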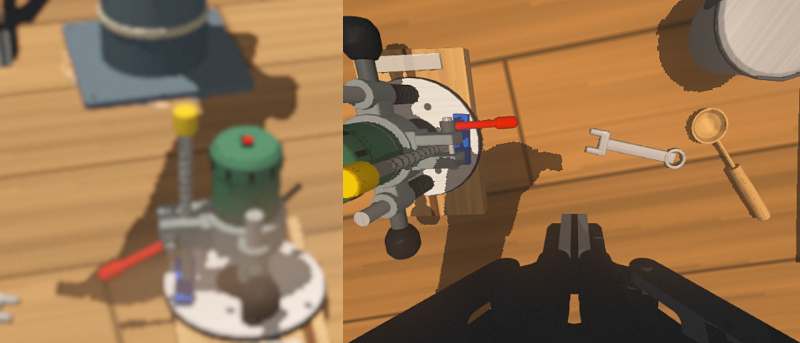

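The lever slopes 28.9° down, which is 1.20 rad and its end stop. The knob is at z = 0.244 and the strip's outline hasn't changed. I hand in the job.

```bash
python3 -c "
from plant import ctrl
print(ctrl.finish_job())"
```

```text
the job is handed in; nothing more can be done
None
```

I pushed the depth rod down until its foot touched the strip, locked it with the red lever, moved the arm clear and handed the job in after about 9.7 s. No verdict was reported.

- **Depth rod:** I pushed the knob with closed fingertips, in steps of 0.6 mm at the end, until the force rose from about 2 N to 8–12 N. That happened with the knob top at z = 0.244 m, which puts the strip's top at 0.042 m; the pictures gave 0.0425 m. I could not check directly whether the acrylic was marked. About 12 N for 0.2 s was the highest reading at the fingertips, and some of that was the rod's own drag.
- **Clamp lever:** I pressed it to its end stop, where the force at the fingers jumped to about 38 N on the last step. That is higher than I meant, but it was the fingertips on the lever, not the arm or the gripper's body. Afterwards the lever sloped 28.9° below level, which is 1.20 rad (fully locked).
- **Last checks:** After I let go, the knob top still read 0.244 m. The strip's outline agreed to within 1 mm before and after locking, and its near end was where it was at the start. In the last pictures nothing else near the router looked moved, and the robot was touching nothing. I did not take a final picture of the far side (tube rack, saucer and funnel), but the arm never went near it.

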